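# Take the vial cassette out of the autosampler

### The arm

A 6-joint arm with a two-finger parallel gripper is mounted at the origin on the work surface. World frame = base frame: x ahead of the robot, y to its left, z up, the work surface at z = 0. Lengths are in m, angles in degrees, forces in N, time in s.
With the tool pointing down it reaches from about 0.375 to 0.9 m from the base axis. Payload 3.1 kg.
Tool frame: the origin (TCP) lies on the centre line of the jaws, within the pads' length; the fingertips stand 8 mm ahead of it and the grasp point (between the pads) lies 11 mm behind it; y points along the fingers, x is the direction in which the jaws open and shut, and the axes are right-handed (so a half turn about y gives the same grasp; the last joint's range is limited). The gripper opens to 87 mm and grips with 3 to 60 N. Pads are 19 mm wide; open, the fingers measure 117 mm over their backs; the gripper's body (75 mm by 190 mm) begins 51 mm behind the grasp point.
Start: joints at [53.657, 30.224, 82.088, -0, 67.689, -10.227], TCP at [0.275, 0.561, 0.231] pointing down, gripper open.
Joint ranges: [-176.69, 176.69], [-43.24, 126.21], [12.49, 139.97], [-82, 262], [0, 151.66], [-163.58, 163.58]. Speed limits (degrees/s): [159.86, 159.86, 180, 180, 180, 180].

### API

Orientations are given as a 3x3 rotation matrix whose columns are the frame's x, y, z axes.
In Python, from rig import read_state, imaging, job, spotter gives the robot as it stands.
- The arm moves only by the tool apply_moves, never from a script. Its argument "steps" is a list of rows, each an object of numbers: "x", "y", "z": the shift along the world's x, y, z in mm; "spin": the turn about the world's z in rad. In form: [{"x": .., "y": .., "z": .., "spin": ..}, ...]. A call has 1 to 12 rows; each row shifts and turns the pose as measured when the row begins; what a row does not reach is not made up. A row lasts 1/10 s, in which the tool goes at most 50 mm and 8.59 degrees, less where a joint would pass 70% of its speed; a pose out of reach is approached as far as the arm can. A call is refused whole if a number of a shift passes 50 or a number of a turn 0.15, either way. A call with a gripper value outside its range is refused whole. "grip" is the finger opening in mm, from 0 to 87, set as the call begins (left out, the last holds). The fingers move at their own pace and stop on an object; the grip force is fixed at half the most. Time passes only in rows, so rows that do not move let the fingers close. It gives the time, the measured TCP pose, the force and the opening at its end, in the units of the state.
- read_state(): the state, without advancing time (a new reading comes with each control period).
- imaging.capture(name): name is "scene" or "top" or "wrist"; returns the picture (400x640x3 uint8, red, green, blue); there is no depth.
- imaging.camera_params(name): a dict with "fov_y" (degrees; the focal length in pixels is half the picture's height over the tangent of half this angle, whatever the lens; pixels are square), "cx", "cy" (the principal point, pixels), "dist" ([k1, k2, p1, p2, k3] as OpenCV has them; the pictures are not rectified), "R" (3x3) and "t" (3): a world point X has camera coordinates R X + t. Camera axes: x right, y down, z forward; pixel columns grow to the right and rows downward; lengths in m; the calibration is good to about 2 mm. A picture is of the moment at which its call begins: read the wrist's pose just before it. camera_params takes no time and is no camera call; for the wrist camera it gives the pose at the moment of the call.
- job.hand_in(): hands the job in, once; it reports no verdict.
Trained networks look in the newest picture that a camera, given by its name, has taken for a name from the list of things; names that differ only in an ending like _2 or _b are one class to them, and where a whole thing is asked for, a point or a joint stands for the part that bears it (a point fixed in the world has none). Each returns a list of dicts, best first, with "score" (0 to 1); they miss things now and then, are a little off and sometimes report something else, mostly with a low value. They report only what shows in the picture. A call takes as long as a camera call. They do not tell look-alikes from the thing itself.
- spotter.cut_out(name, camera): "mask" (400x640 bool, what is visible of it) and "rect" ([left, top, width, height] in pixels, round what is visible of it).
The state is a dict: "time_s": time; "joint_positions": joint angles; "qvel": joint speeds; "tau": joint torques, N m; "position": TCP position; "tcp_rot": TCP orientation; "force": force on the tool from outside, world axes, zero at the start; "moment": the same for the moment, N m; "opening": opening from 0.0 (shut) to 1.0 (fully open).
Only numpy, scipy, OpenCV 4.12 (cv2) and the standard library are available. Lean on these libraries where they do the work, as an engineer would, in place of code of your own. Each camera call takes 0.05 s, during which the arm holds its last target.

### The job

The run on the vial autosampler is over and it is switched off: slide its sampling arm by hand all the way along to its stop above the rinse cup, out of the way. Then squeeze the two side catches of the cassette that holds the vials in together, lift the cassette straight up out of its bay and finish holding it still and level by the squeezed catches, about a hand's breadth above the deck. Leave the empty cassette seated in its bay, the sampling arm at its stop, and the bottle, tube rack and cup where they stand.

Things in the scene. Friction and masses are not known exactly. Their poses are not given: they have to be found in the camera images.
- sampler: Vial autosampler, fixed: flat white box 300 mm deep (x) by 400 mm wide (y), grey deck 75 mm above the bench. Origin: centre of its footprint at bench level; x to its back, y along its width to the rinse cup end, z up. Two cassette bays in the deck at x = -40, y = -110 and -10 mm; either cassette may be in either. A rail housing 100 mm high runs along its back (x = 95 to 150 mm).
- rinse_cup (a point): Middle of the top of the white rinse cup, 34 mm wide, 26 mm high, standing on the deck near the +y end of the sampler (x = -40, y = 130 mm), 101 mm above the bench. The needle hangs over it when the sampling arm is at its stop.
- sample_arm (a joint): Place of the sampling arm along its rail, in m: 0 to 0.27, growing along the sampler's +y; 0.27 is its stop above the rinse cup. It starts at 0.05 to 0.11, standing over the bays. About 2 N slides it (no spring); it stays where it is left. Within 10 mm of the stop counts as there.
- beam_grip (a point): Point to grip on the sampling arm's beam, on its centre line, 170 mm above the bench, at the sampler's x = 30 mm. The beam is a level aluminium bar along the sampler's x, 16 mm wide (y), 20 mm high, free from x = -25 to 110 mm. In front of it (x = -40 mm) is the grey needle drive, 26 x 28 mm, up to 206 mm above the bench; its needle ends 111 mm above the bench. Axes as the sampler's.
- vial_cassette: The cassette to take out: white rack 100 mm long (x), 38 mm wide (y), 44 mm high, with two rows of five capped vials (tops at 56 mm); 0.2 to 0.4 kg. Origin: centre of its underside, 35 mm above the bench when seated; axes as the sampler's. 1.5 mm of play in its bay. A grey catch plate stands upright at the middle of each long side (see the pad points).
- vial_cassette_left_pad (a point): Middle of the outer face of the +y catch plate, 58 mm above the cassette's underside, 29 mm out from its centre plane at rest (58 mm over both plates; 46 mm squeezed). The plate is 26 mm wide (x), 3 mm thick; its top is 72 mm above the underside, 32 mm above the deck. Below, its tongue catches under the deck's edge until squeezed in about 4 mm.
- vial_cassette_right_pad (a point): The same on the -y side.
- vial_cassette_left (a joint): Travel of the +y catch towards the rack, in m: 0 out (latched), 0.006 fully in (free). Spring: about 4 N to start, 7 N fully in; a grip of 15 to 30 N holds both fully in and carries the cassette.
- vial_cassette_right (a joint): The same for the -y catch.
- empty_cassette: The other cassette: same make, size and catches, but without vials, only open holes. Stays seated in its bay. Origin: centre of its underside.
- reagent_bottle: Bystander: amber reagent bottle with a black cap, 68 mm wide, 150 mm high; origin at the centre of its foot.
- tube_rack: Bystander: blue rack 115 x 75 mm with six capped tubes, 103 mm high; origin at the centre of its underside.
- sample_cup: Bystander: white open cup, 72 mm wide, 70 mm high; origin at the centre of its foot.
Not all that is in view belongs to the job. Leave any green look-alike of the vial_cassette alone.

How it is judged (in metres and radians):
On the way, in this order (a step that is already met when the one before it is completed fails the run):
1. the sampling arm is slid to its stop above the rinse cup (value of joint sample_arm above 0.26 m), for 0.2 s.
2. both catches of the vial cassette are squeezed in while it still sits in its bay (value of joint each of vial_cassette_left, vial_cassette_right above 0.0045 m and z of vial_cassette in the frame of sampler below 0.042 m), for 0.1 s.
3. the vial cassette is lifted clear of the deck, held by its catches (value of joint each of vial_cassette_left, vial_cassette_right above 0.0045 m and height (world z) of vial_cassette above 0.105 m), for 0.2 s.
At the end, for the whole second after the job is handed in: Vial cassette held by the fingers, both catches in at least 4.5 mm, underside over 30 mm above the deck, tilt under 0.2 rad, at rest, touching neither sampler nor other cassette; sampling arm within 10 mm of its stop; empty cassette seated, within 8 mm of its place (all of step 3 and angle between vial_cassette's own z axis and vertical below 0.2 rad and linear speed of vial_cassette below 0.03 m/s and contact force between the fingers and vial_cassette above 3 N and contact force between vial_cassette and sampler below 0.2 N and contact force between vial_cassette and empty_cassette below 0.2 N and value of joint sample_arm above 0.26 m and z of empty_cassette in the frame of sampler below 0.039 m and distance of empty_cassette from where it was at the start of the episode below 0.008 m and angle between empty_cassette's own z axis and vertical below 0.06 rad); the arm keeps its last pose, push and grip.
It fails at once if a bystander is moved more than 30 mm (distance of any of reagent_bottle, tube_rack, sample_cup from where it was at the start of the episode above 0.03 m).
It fails at once if the empty cassette is lifted out of its bay (z of empty_cassette in the frame of sampler above 0.05 m).
It fails at once if the vials are tipped more than 35 degrees (angle between vial_cassette's own z axis and vertical above 0.61 rad).
It also fails if it takes over 48 s, if anything falls off the work surface, if the arm or the gripper's body presses on something with over 40 N, if the wrist force passes 120 N, or if a joint passes its speed limit or range.

## Working session

There is one attempt and no reset: what is moved stays moved. The work goes in short steps, Python scripts to look and compute and a tool call to move; the robot and the scene stay as the last step left them, time stands still between calls to the robot, and variables do not carry over. Pictures are saved under pics/ and viewed, and the job is handed in when it is done.

Besides the shell and the picture viewer there is one more tool, called as name(argument=value, ...), one argument or row to a line, values as JSON. apply_moves: Moves the arm, as the interface text tells. Its arguments: {"type":"object","properties":{"steps":{"type":"array"},"grip":{"type":"number"}},"required":["steps"]}

```bash
mkdir -p pics; ls; python3 - <<'E'
from rig import read_state, imaging
import cv2
s=read_state(); print(s)
for n in ["scene","top","wrist"]:
    im=imaging.capture(n); cv2.imwrite(f"pics/{n}0.png",im[:,:,::-1]); print(n,imaging.camera_params(n))
E
```

```text
pics
{'time_s': 0.0, 'joint_positions': array([ 5.36581034e+01,  3.02758837e+01,  8.21556634e+01,  1.52649780e-04,
        6.76884689e+01, -1.02280944e+01]), 'qvel': array([-0.04348122,  0.05701891,  0.01160776,  0.01076517, -0.05720211,
        0.00986741]), 'tau': array([-1.40699314e-03, -4.40043747e+01, -1.76590794e+01,  6.31611259e-02,
        5.81772847e-02, -1.51045306e-04]), 'position': array([0.27465451, 0.56063499, 0.22960867]), 'tcp_rot': array([[ 4.40155116e-01, -1.24329325e-03, -8.97920892e-01],
       [ 8.97919388e-01, -1.68578801e-03,  4.40156712e-01],
       [-2.06094815e-03, -9.99997806e-01,  3.74368896e-04]]), 'force': array([ 0.10714148, -0.78281635, -0.97889082]), 'moment': array([ 0.03522887,  0.00735485, -0.05214547]), 'opening': 1.0041265497686644}
scene {'fov_y': 50.447930702441205, 'cx': 315.33241034008273, 'cy': 206.6699528187785, 'dist': array([-0.08780526,  0.        ,  0.        ,  0.        ,  0.        ]), 'R': array([[ 0.250638  ,  0.96807532,  0.00328185],
       [ 0.57567997, -0.14631827, -0.80447718],
       [-0.77831431,  0.20352185, -0.59397448]]), 't': array([-0.09330669, -0.18308628,  1.77755337])}
top {'fov_y': 53.21058959593587, 'cx': 318.51807957112635, 'cy': 204.35749378448406, 'dist': array([-0.10089928,  0.        ,  0.        ,  0.        ,  0.        ]), 'R': array([[-2.07368822e-03, -9.99907621e-01,  1.34331346e-02],
       [-9.85627685e-01, -2.25422431e-04, -1.68931988e-01],
       [ 1.68919410e-01, -1.35903816e-02, -9.85536166e-01]]), 't': array([-0.05893553,  0.51652885,  1.3488346 ])}
wrist {'fov_y': 66.99771598712759, 'cx': 322.1936043143023, 'cy': 202.94459399010617, 'dist': array([-0.04005985,  0.        ,  0.        ,  0.        ,  0.        ]), 'R': array([[ 0.43992972,  0.89803006, -0.00196038],
       [ 0.86893258, -0.42512212,  0.25343114],
       [ 0.22675538, -0.11319533, -0.96735144]]), 't': array([-0.62478489, -0.03087647,  0.3905695 ])}
```

View pics/scene0.png

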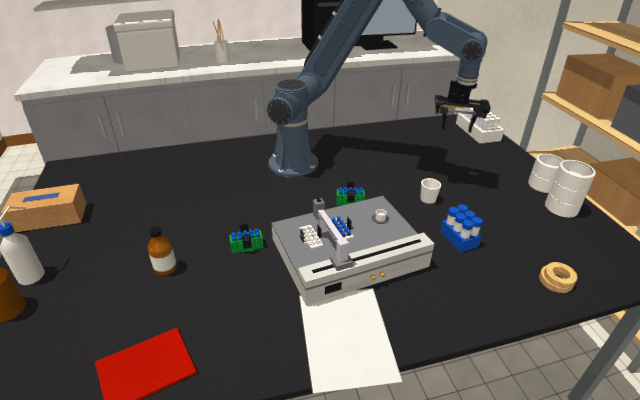

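View pics/top0.png

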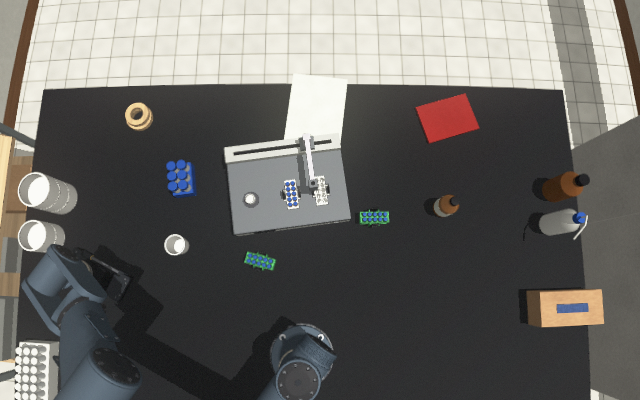

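View pics/wrist0.png

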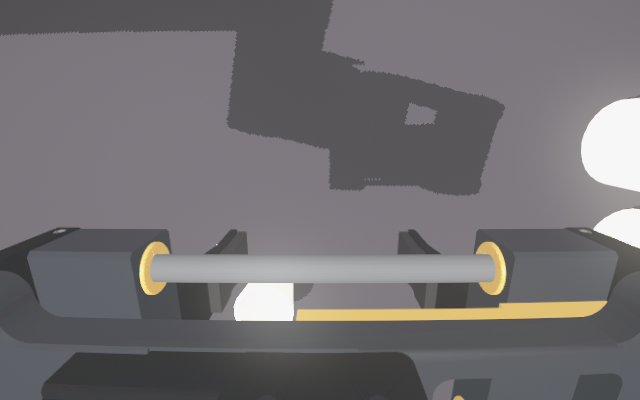

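The top view shows the white sampler around (287,185). The cassette with blue vials is at (291,194) in the y=-10 bay, and the empty white one is at (320,190) in the y=-110 bay. Green look-alikes sit at (374,217) and (260,261), both off the sampler. I'll enlarge to confirm and pick the sampler corners.

```bash
python3 - <<'E'
import cv2
im=cv2.imread("pics/top0.png")[120:245,215:360]; cv2.imwrite("pics/topc.png",cv2.resize(im,None,fx=5,fy=4.8 if 0 else 5,interpolation=cv2.INTER_CUBIC)[:600])
im=cv2.imread("pics/scene0.png")[180:310,260:445]; cv2.imwrite("pics/scenec.png",cv2.resize(im,None,fx=4,fy=4,interpolation=cv2.INTER_CUBIC))
E
```

```text
(no output)
```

View pics/topc.png

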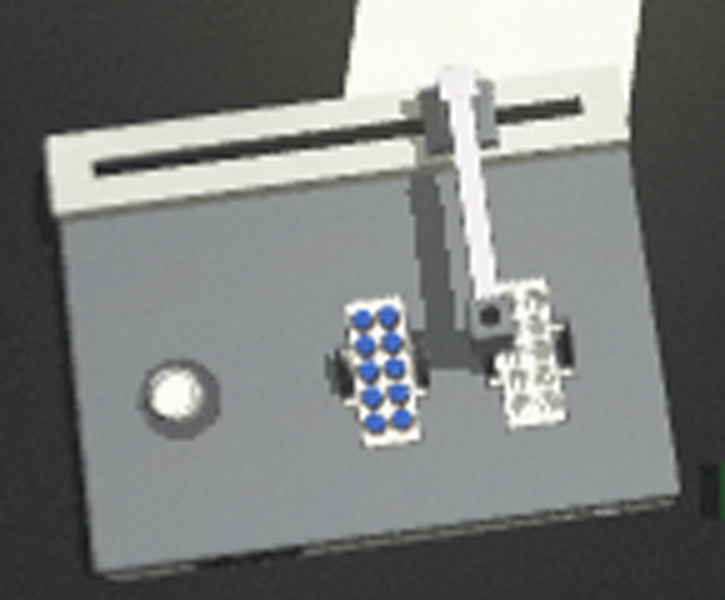

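View pics/scenec.png

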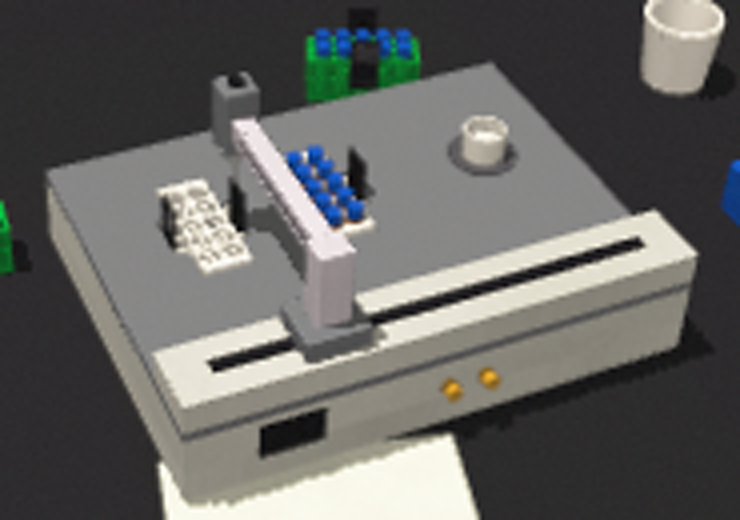

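```bash
cat > h.py <<'E'
import numpy as np, cv2
def K(p): 
    f=200/np.tan(np.radians(p["fov_y"]/2)); return np.array([[f,0,p["cx"]],[0,f,p["cy"]],[0,0,1.]])
def proj(p,X):
    return cv2.projectPoints(np.asarray(X,float).reshape(-1,3),cv2.Rodrigues(p["R"])[0],p["t"],K(p),p["dist"])[0].reshape(-1,2)
def toplane(p,uv,z):
    n=cv2.undistortPoints(np.asarray(uv,float).reshape(-1,1,2),K(p),p["dist"]).reshape(-1,2)
    d=np.c_[n,np.ones(len(n))]@p["R"]; c=-p["R"].T@p["t"]
    return c+d*((z-c[2])/d[:,2])[:,None]
def Rz(a): return np.array([[np.cos(a),-np.sin(a),0],[np.sin(a),np.cos(a),0],[0,0,1]])
E
python3 - <<'E'
from h import *
from rig import imaging
from scipy.optimize import least_squares
pt,ps=imaging.camera_params("top"),imaging.camera_params("scene")
cv=lambda a,s,o:(np.array(a,float)+.5)/s-.5+np.array(o)
T=cv([(95,572),(680,492),(47,135),(57,215),(629,145)],5,(215,120))
TX=np.array([(-150,200,75),(-150,-200,75),(150,200,100),(95,200,100),(95,-200,100)])/1000
S=cv([(490,63),(48,172),(697,258),(655,212),(183,408),(155,353)],4,(260,180))
SX=np.array([(-150,200,75),(-150,-200,75),(150,200,100),(95,200,100),(150,-200,100),(95,-200,100)])/1000
f=lambda v:np.r_[(proj(pt,TX@Rz(v[2]).T+[v[0],v[1],0])-T).ravel(),(proj(ps,SX@Rz(v[2]).T+[v[0],v[1],0])-S).ravel()]
r=least_squares(f,[.55,.03,0.1],x_scale=[.01,.01,.01]);print(r.x,np.degrees(r.x[2]));print(r.fun.reshape(-1,2).round(1))
for sel in (slice(0,10),slice(10,None)):
    q=least_squares(lambda v:f(v)[sel],r.x); print(q.x)
v=r.x; W=lambda X:np.array(X)/1000@Rz(v[2]).T+[v[0],v[1],0]
np.save("v.npy",v)
# blue caps
im=cv2.imread("pics/top0.png"); hsv=cv2.cvtColor(im,cv2.COLOR_BGR2HSV)
m=cv2.inRange(hsv,(105,120,80),(130,255,255)); m[:, :275]=0;m[:,305:]=0;m[:175]=0;m[:212][:]=m[:212]; m[212:]=0
yx=np.argwhere(m); c=yx.mean(0)[::-1]; print("caps c",c, len(yx), toplane(pt,[c],.091), "exp",W([-40,-10,91]))
cw=toplane(pt,yx[:,::-1],.091)[:,:2]; w,V=np.linalg.eigh(np.cov(cw.T)); print("yaw caps",np.degrees(np.arctan2(V[1,1],V[0,1])))
cup=cv([(176,393)],5,(215,120)); print("cup",toplane(pt,cup,.101),W([-40,130,101]))
# needle drive top and beam joint
nd=cv([(490,317)],5,(215,120)); w_=toplane(pt,nd,.206)[0]-[v[0],v[1],0]; print("needle local",w_@Rz(v[2]))
nd=cv([(236,85)],4,(260,180)); w_=toplane(ps,nd,.206)[0]-[v[0],v[1],0]; print("needle local scene",w_@Rz(v[2]))
E
```

```text
[0.58664602 0.04977336 0.1322223 ] 7.575779700896244
[[-0.1 -0.6]
 [ 0.1 -0. ]
 [-0.2  0. ]
 [-0.8 -0.7]
 [ 0.4 -1.6]
 [ 0.3 -0.3]
 [-0.6 -0.6]
 [ 0.2 -1.1]
 [ 0.1 -0.8]
 [-0.3 -0.3]
 [-0.6 -0.4]]
[0.58456298 0.04933624 0.13000064]
[0.58887875 0.04959058 0.1325858 ]
caps c [290.92222222 193.33333333] 90 [[0.54631954 0.03457575 0.091     ]] exp [0.54831353 0.03458715 0.091     ]
yaw caps -172.21318489915046
cup [[0.52767814 0.17197946 0.101     ]] [0.5298563  0.17336515 0.101     ]
needle local [-0.04198467 -0.08390756  0.206     ]
needle local scene [-0.03169477 -0.08776305  0.206     ]
```

apply_moves(
  steps=[
    {"x": 25,"y": -42,"z": 4,"spin": 0.05},
    {"x": 25,"y": -42,"z": 4,"spin": 0.05},
    {"x": 25,"y": -42,"z": 4,"spin": 0.05},
    {"x": 25,"y": -42,"z": 4,"spin": 0.05},
    {"x": 25,"y": -42,"z": 4,"spin": 0.05},
    {"x": 25,"y": -42,"z": 4,"spin": 0.05},
    {"x": 25,"y": -42,"z": 4,"spin": 0.05},
    {"x": 25,"y": -42,"z": 4,"spin": 0.05},
    {"x": 25,"y": -42,"z": 4,"spin": 0.05},
    {"x": 25,"y": -42,"z": 4,"spin": 0.05},
  ],
  grip=70,
)

```text
time_s: 1.15
position: [0.5235, 0.1339, 0.2677]
tcp_rot: [[-0.078, -0.004, -0.997], [0.997, -0.001, -0.078], [-0.001, -1.0, 0.004]]
force: [-0.4, 0.9, -0.4]
opening: 0.808
```

apply_moves(
  steps=[
    {"x": 26,"y": -41,"z": 0,"spin": 0.02},
    {"x": 26,"y": -41,"z": 0,"spin": 0.02},
    {"x": 26,"y": -41,"z": 0,"spin": 0.01},
    {"x": 24,"y": -38,"z": 0,"spin": 0},
    {"x": 0,"y": 0,"z": 0},
    {"x": 0,"y": 0,"z": 0},
  ],
)

```text
invalid input at $.steps[4]: expected keys x, y, z, spin
```

```bash
python3 - <<'E'
from rig import read_state, imaging
from h import *
s=read_state(); print(s["position"],s["tcp_rot"][:,0])
p=imaging.camera_params("wrist"); print("cam",-p["R"].T@p["t"])
im=imaging.capture("wrist")[:,:,::-1].copy(); cv2.imwrite("pics/w1r.png",im)
v=np.load("v.npy")
W=lambda X:np.array(X)/1000@Rz(v[2]).T+[v[0],v[1],0]
for X in [(30,-85,180),(-25,-85,180),(-40,-85,206),(-40,-10,91),(-40,-39,107),(-40,19,107)]:
    u=proj(p,W(X))[0]; print(X,u); cv2.circle(im,tuple(int(a) for a in u),3,(0,0,255),1)
cv2.imwrite("pics/w1.png",im)
im=imaging.capture("top")[120:245,215:360,::-1]; cv2.imwrite("pics/t1.png",cv2.resize(im,None,fx=4,fy=4,interpolation=cv2.INTER_CUBIC))
E
```

```text
[0.52351158 0.13385905 0.26772436] [-0.07789908  0.99696057 -0.00116385]
cam [0.4554891  0.12969835 0.42260135]
(30, -85, 180) [136.3283378  303.40931058]
(-25, -85, 180) [122.9396961  248.49376949]
(-40, -85, 206) [ 98.15096502 243.74017211]
(-40, -10, 91) [233.095251   202.54376459]
(-40, -39, 107) [202.69027757 207.56367452]
(-40, 19, 107) [255.3082313  204.82893024]
```

View pics/w1.png

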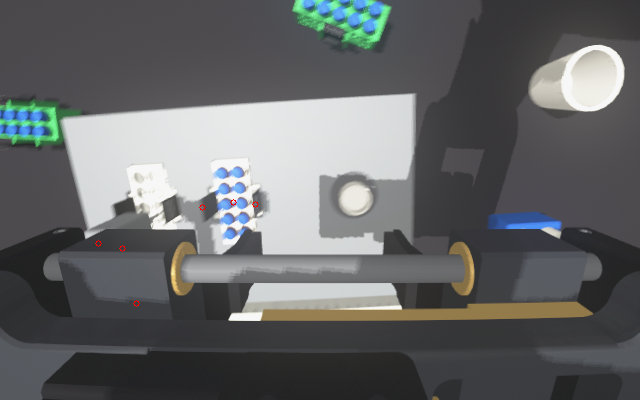

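The wrist view agrees with the fit: the predicted cassette centre (233,202) falls on the blue-vial cassette, and its plates are near (205,207) and (255,205). The green look-alikes at (340,20) and (30,122) are off the sampler. Next I'll go above the beam.

apply_moves(
  steps=[
    {"x": 26,"y": -41,"z": 0,"spin": 0.02},
    {"x": 26,"y": -41,"z": 0,"spin": 0.02},
    {"x": 26,"y": -41,"z": 0,"spin": 0.01},
    {"x": 24,"y": -38,"z": 0,"spin": 0},
    {"x": 0,"y": 0,"z": 0,"spin": 0},
    {"x": 0,"y": 0,"z": 0,"spin": 0},
  ],
)

```text
time_s: 1.85
position: [0.6267, -0.0304, 0.2657]
tcp_rot: [[-0.119, -0.004, -0.993], [0.993, -0.0, -0.119], [0.0, -1.0, 0.004]]
force: [-1.3, 0.5, -0.1]
opening: 0.801
```

```bash
python3 - <<'E'
from rig import read_state, imaging
from h import *
s=read_state(); print(s["position"],s["tcp_rot"])
p=imaging.camera_params("wrist")
im=imaging.capture("wrist")[:,:,::-1].copy(); cv2.imwrite("pics/w2r.png",im)
v=np.load("v.npy")
W=lambda X:np.array(X)/1000@Rz(v[2]).T+[v[0],v[1],0]
for X in [(30,-85,180),(-25,-85,180),(-40,-85,206),(-40,-10,91),(-40,-39,107),(-40,19,107)]:
    u=proj(p,W(X))[0]; print(X,u); cv2.circle(im,tuple(int(a) for a in u),3,(0,0,255),1)
cv2.imwrite("pics/w2.png",im)
E
```

```text
[ 0.6267225  -0.03039044  0.26566147] [[-1.18803228e-01 -4.39696887e-03 -9.92908082e-01]
 [ 9.92917803e-01 -3.53332384e-04 -1.18802827e-01]
 [ 1.71545750e-04 -9.99990271e-01  4.40780569e-03]]
(30, -85, 180) [321.00711669 211.09334528]
(-25, -85, 180) [320.0396759  143.58717498]
(-40, -85, 206) [319.42886632 123.70982259]
(-40, -10, 91) [391.27537787 123.54498535]
(-40, -39, 107) [366.06451193 123.71925667]
(-40, 19, 107) [423.34760313 123.2559659 ]
```

View pics/w2.png

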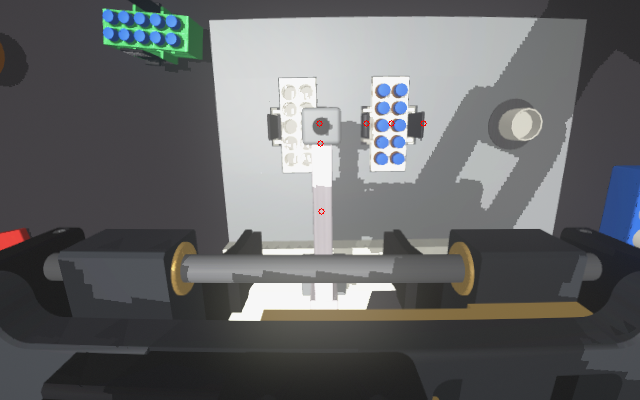

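The needle drive (320,125), beam (321,211) and cassette (391,124) all sit on their predictions. I'll lower onto the beam and grip it.

apply_moves(
  steps=[
    {"x": 0,"y": 0,"z": -30,"spin": 0.01},
    {"x": 0,"y": 0,"z": -30,"spin": 0},
    {"x": 0,"y": 0,"z": -25,"spin": 0},
    {"x": 0,"y": 0,"z": -20,"spin": 0},
    {"x": 0,"y": 0,"z": 0,"spin": 0},
  ],
)

```text
time_s: 2.4
position: [0.6226, -0.021, 0.1595]
tcp_rot: [[-0.138, -0.004, -0.99], [0.99, 0.0, -0.138], [0.001, -1.0, 0.004]]
force: [0.4, 1.3, -0.5]
opening: 0.804
```

apply_moves(
  steps=[
    {"x": 0,"y": 0,"z": 0,"spin": 0},
    {"x": 0,"y": 0,"z": 0,"spin": 0},
    {"x": 0,"y": 0,"z": 0,"spin": 0},
    {"x": 0,"y": 0,"z": 0,"spin": 0},
    {"x": 0,"y": 0,"z": 0,"spin": 0},
  ],
  grip=25,
)

```text
time_s: 2.9
position: [0.6239, -0.0183, 0.1644]
tcp_rot: [[-0.142, 0.003, -0.99], [0.99, -0.001, -0.142], [-0.002, -1.0, -0.002]]
force: [-0.1, -1.8, -1.0]
opening: 0.436
```

apply_moves(
  steps=[
    {"x": -2,"y": 15,"z": -2,"spin": -0.005},
    {"x": -3,"y": 20,"z": -2,"spin": 0},
    {"x": -3,"y": 20,"z": 0,"spin": 0},
    {"x": -3,"y": 20,"z": 0,"spin": 0},
  ],
)

```text
time_s: 3.3
position: [0.6156, 0.0527, 0.1627]
tcp_rot: [[-0.132, 0.01, -0.991], [0.991, -0.008, -0.132], [-0.01, -1.0, -0.009]]
force: [1.2, -2.9, -0.8]
opening: 0.291
```

```bash
cat > look.py <<'E'
from rig import read_state, imaging
from h import *
import sys
s=read_state(); v=np.load("v.npy")
print(s["time_s"],"local",(s["position"]-[v[0],v[1],0])@Rz(v[2]),"heading",np.degrees(np.arctan2(s["tcp_rot"][1,0],s["tcp_rot"][0,0]))-np.degrees(v[2]),s["force"],s["opening"]*87,abs(s["qvel"]).max())
n=sys.argv[1]
for c in sys.argv[2:]:
    im=imaging.capture(c)[:,:,::-1]
    if c=="top": im=cv2.resize(im[120:245,215:360],None,fx=4,fy=4,interpolation=cv2.INTER_CUBIC)
    if c=="scene": im=cv2.resize(im[150:310,260:445],None,fx=3.5,fy=3.5,interpolation=cv2.INTER_CUBIC)
    cv2.imwrite(f"pics/{c}_{n}.png",im)
E
python3 look.py a wrist
```

```text
3.3 local [ 0.0290821  -0.00091045  0.16269433] heading 89.98208529901461 [ 1.19361189 -2.92085831 -0.79221115] 25.32818423940975 19.46924116419028
```

View pics/wrist_a.png

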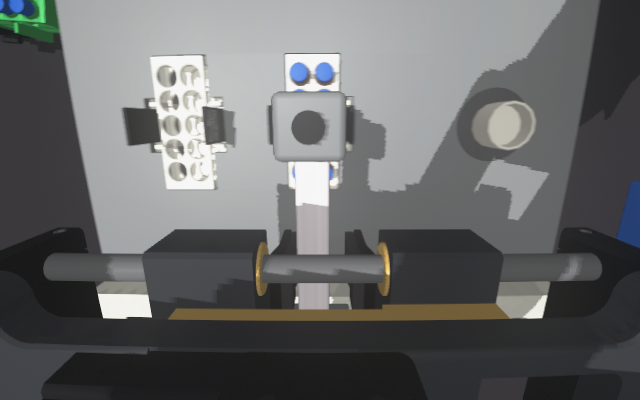

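The beam is riding against the -y finger. I'll continue to the stop.

apply_moves(
  steps=[
    {"x": -3,"y": 20,"z": -1,"spin": 0},
    {"x": -3,"y": 20,"z": 0,"spin": 0},
    {"x": -3,"y": 20,"z": 0,"spin": 0},
    {"x": -3,"y": 20,"z": 0,"spin": 0},
    {"x": -2,"y": 15,"z": 0,"spin": 0},
    {"x": -2,"y": 12,"z": 0,"spin": 0},
    {"x": -1,"y": 8,"z": 0,"spin": 0},
  ],
)

```text
time_s: 4.05
position: [0.5992, 0.1712, 0.1627]
tcp_rot: [[-0.133, 0.014, -0.991], [0.991, -0.012, -0.133], [-0.014, -1.0, -0.012]]
force: [0.8, -2.8, -0.2]
opening: 0.285
```

```bash
python3 look.py b wrist
```

```text
4.05 local [0.02841341 0.1186901  0.16265049] heading 90.08398483397907 [ 0.75678382 -2.77452361 -0.19997957] 24.779375792668116 7.860800468123096
```

View pics/wrist_b.png

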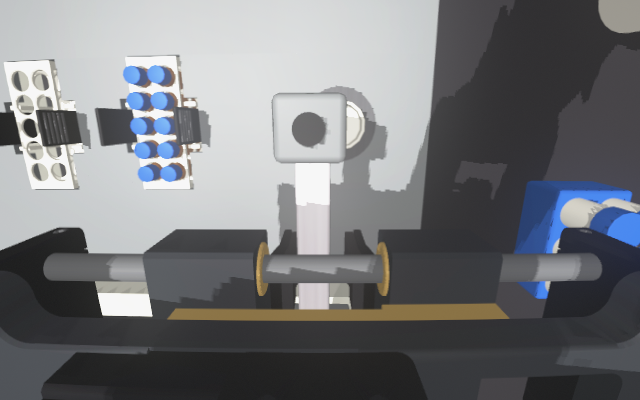

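apply_moves(
  steps=[
    {"x": -1,"y": 7,"z": 0,"spin": 0},
    {"x": -1,"y": 6,"z": 0,"spin": 0},
    {"x": -1,"y": 5,"z": 0,"spin": 0},
  ],
)

```text
time_s: 4.4
position: [0.5969, 0.1869, 0.1626]
tcp_rot: [[-0.135, 0.015, -0.991], [0.991, -0.02, -0.135], [-0.022, -1.0, -0.012]]
force: [3.7, -20.1, -3.5]
opening: 0.283
```

apply_moves(
  steps=[
    {"x": 0,"y": 4,"z": 0,"spin": 0},
    {"x": 0,"y": 4,"z": 0,"spin": 0},
  ],
)

```text
time_s: 4.6
position: [0.5969, 0.1865, 0.1624]
tcp_rot: [[-0.138, 0.012, -0.99], [0.99, -0.036, -0.138], [-0.038, -0.999, -0.007]]
force: [0.5, -11.3, -0.6]
opening: 0.289
```

```bash
python3 look.py c wrist
```

```text
4.6 local [0.02822101 0.13419614 0.16237879] heading 90.33428886045836 [  0.47690935 -11.26166031  -0.61514372] 25.102314356892794 5.2083442082076035
```

View pics/wrist_c.png

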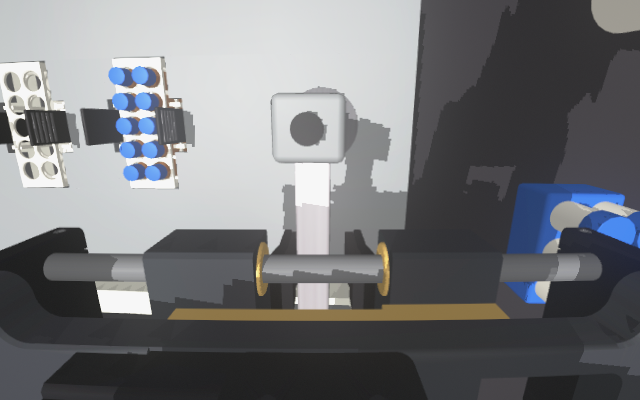

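The beam is at its stop: the force rose to about 20 N and the needle hangs over the rinse cup. I'll ease off and rise.

apply_moves(
  steps=[
    {"x": 0,"y": -3,"z": 0,"spin": 0},
    {"x": 0,"y": -1,"z": 10,"spin": 0},
    {"x": 0,"y": 0,"z": 25,"spin": 0},
    {"x": 0,"y": 0,"z": 35,"spin": 0},
    {"x": 0,"y": 0,"z": 35,"spin": 0},
  ],
)

```text
time_s: 5.15
position: [0.5924, 0.1829, 0.2663]
tcp_rot: [[-0.135, -0.002, -0.991], [0.99, -0.034, -0.135], [-0.033, -0.999, 0.007]]
force: [0.7, -1.1, -0.2]
opening: 0.29
```

```bash
python3 look.py d wrist top; python3 -c "
from rig import read_state;print(read_state()['tcp_rot'])"
```

```text
5.15 local [0.02320766 0.13117121 0.26630871] heading 90.18359790541186 [ 0.6833909  -1.10370885 -0.197874  ] 25.25348252380757 45.11451736388786
[[-0.13481686  0.01134891 -0.99080554]
 [ 0.99030668 -0.03218533 -0.13511764]
 [-0.03342284 -0.99941748 -0.00689978]]
```

View pics/wrist_d.png

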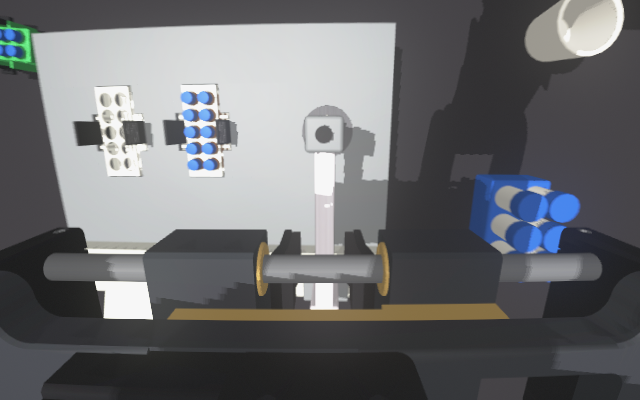

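View pics/top_d.png

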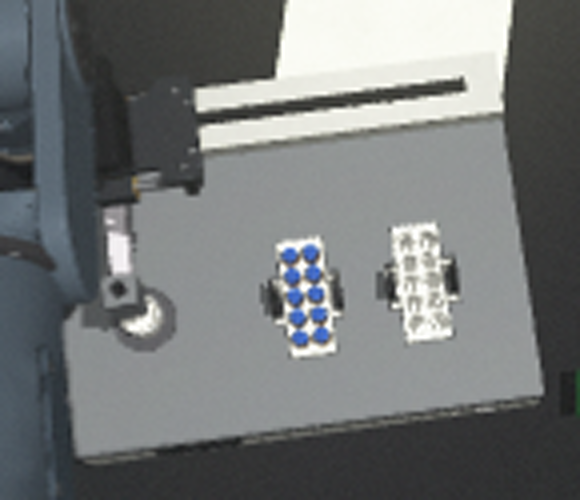

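Both cassettes are clear of the beam. I'll check the arm's place and refine the cassette position.

```bash
python3 - <<'E'
from rig import imaging, spotter
from h import *
v=np.load("v.npy"); L=lambda w:((w-[v[0],v[1],0])@Rz(v[2])).round(4)
p=imaging.camera_params("wrist"); pt=imaging.camera_params("top")
wi=imaging.capture("wrist"); ti=imaging.capture("top")
print("needle drive",L(toplane(p,[(324,133)],.206)))
for nm,im,pp,box in (("wrist",wi,p,(170,70,230,185)),("top",ti,pt,(275,175,305,212))):
    hsv=cv2.cvtColor(im,cv2.COLOR_RGB2HSV); m=cv2.inRange(hsv,(105,120,60),(130,255,255))
    k=np.zeros_like(m); k[box[1]:box[3],box[0]:box[2]]=1; m*=k
    c=np.argwhere(m)[:,::-1].mean(0); print(nm,c,m.astype(bool).sum(),L(toplane(pp,[c],.089)),toplane(pp,[c],.089))
for c in ("wrist","top"):
    for d in spotter.cut_out("vial_cassette",c)[:3]: print(c,d["score"],d["rect"])
im=cv2.imread("pics/wrist_d.png")[70:190,60:260]; cv2.imwrite("pics/crop_d.png",cv2.resize(im,None,fx=4,fy=4))
E
```

```text
needle drive [[-0.0349  0.1309  0.206 ]]
wrist [199.50884495 124.21852237] 961 [[-0.0402 -0.0099  0.089 ]] [[0.54809829 0.0346654  0.089     ]]
top [290.88888889 193.33333333] 90 [[-0.0416 -0.0096  0.089 ]] [[0.54671937 0.03480195 0.089     ]]
wrist 0.65 [3.6, 11.5, 39.3, 56.6]
top 0.97 [361.8, 206.5, 27.5, 21.9]
top 0.93 [284.2, 177.5, 13.6, 35.9]
top 0.73 [244.9, 252.9, 35.9, 18.2]
```

View pics/crop_d.png

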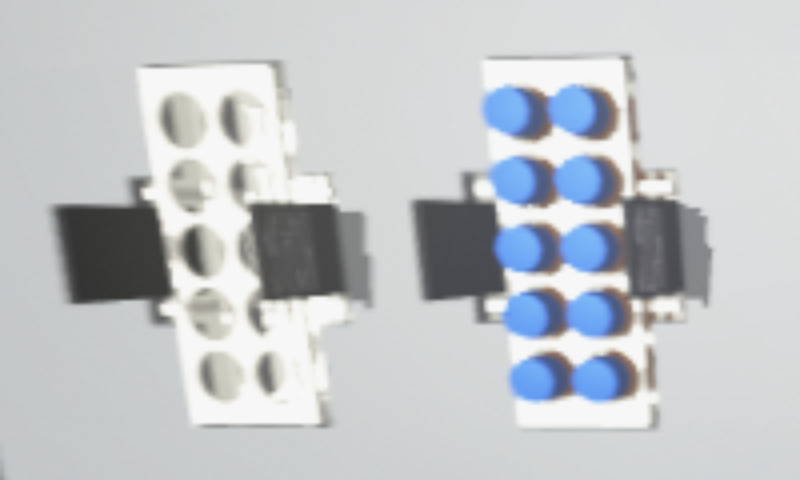

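The blue-capped white cassette at wrist (200,130) is the one to take. The one to its left has empty holes, and the green ones stand off the sampler. The needle drive is at local y of about 131 mm, so the sampling arm is at its stop. Now I'll move over the cassette.

apply_moves(
  steps=[
    {"x": -10,"y": -35,"z": 0,"spin": 0},
    {"x": -10,"y": -35,"z": 0,"spin": 0},
    {"x": -10,"y": -35,"z": -5,"spin": 0},
    {"x": -8,"y": -25,"z": -10,"spin": 0},
    {"x": -3,"y": -10,"z": -15,"spin": 0},
    {"x": 0,"y": -2,"z": -10,"spin": 0},
  ],
  grip=80,
)

```text
time_s: 6.05
position: [0.5449, 0.0384, 0.2159]
tcp_rot: [[-0.139, -0.016, -0.99], [0.99, -0.032, -0.138], [-0.029, -0.999, 0.02]]
force: [0.1, 0.2, -0.1]
opening: 0.749
```

```bash
python3 look.py e wrist;python3 -c "
from rig import read_state;s=read_state();print(s['position'],s['tcp_rot'])"
```

```text
6.05 local [-0.04288986 -0.00571891  0.21594375] heading 90.39630240137696 [ 0.0500769   0.24165264 -0.14132077] 65.15282377812345 14.479980089386254
[0.544216   0.03871901 0.21445464] [[-0.1390369  -0.01876239 -0.99010945]
 [ 0.98987461 -0.03149144 -0.13840716]
 [-0.02858312 -0.99932791  0.02295089]]
```

View pics/wrist_e.png

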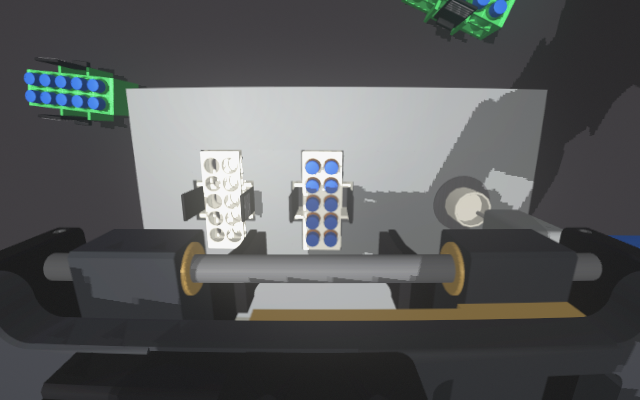

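apply_moves(
  steps=[
    {"x": 2,"y": -3,"z": -20,"spin": -0.003},
    {"x": 1,"y": -1,"z": -25,"spin": 0},
    {"x": 0,"y": 0,"z": -20,"spin": 0},
    {"x": 0,"y": 0,"z": -5,"spin": 0},
    {"x": 0,"y": 0,"z": 0,"spin": 0},
  ],
)

```text
time_s: 6.6
position: [0.5479, 0.0384, 0.14]
tcp_rot: [[-0.138, -0.022, -0.99], [0.99, -0.029, -0.138], [-0.026, -0.999, 0.025]]
force: [-0.6, 0.6, 0.8]
opening: 0.922
```

```bash
python3 look.py f wrist scene;python3 -c "
from rig import read_state;s=read_state();print(s['position'],s['tcp_rot'])"
```

```text
6.6 local [-0.03989829 -0.00619128  0.14004336] heading 90.37838585279293 [-0.6362501   0.63437885  0.80724641] 80.17099295459874 0.7670783086467017
[0.54848929 0.03813624 0.14112015] [[-0.13825598 -0.01941214 -0.99020627]
 [ 0.99004614 -0.02930165 -0.13765919]
 [-0.02634242 -0.9993821   0.02327005]]
```

View pics/wrist_f.png

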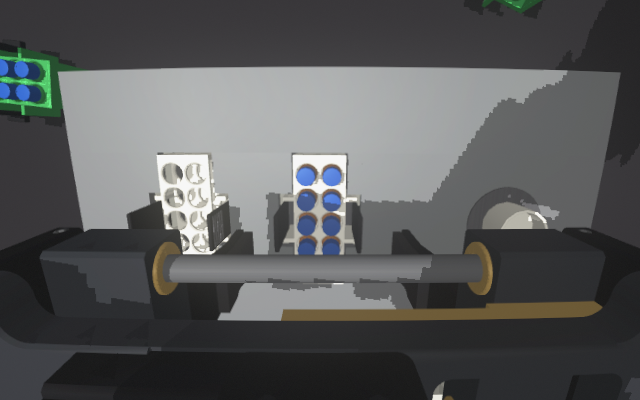

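View pics/scene_f.png

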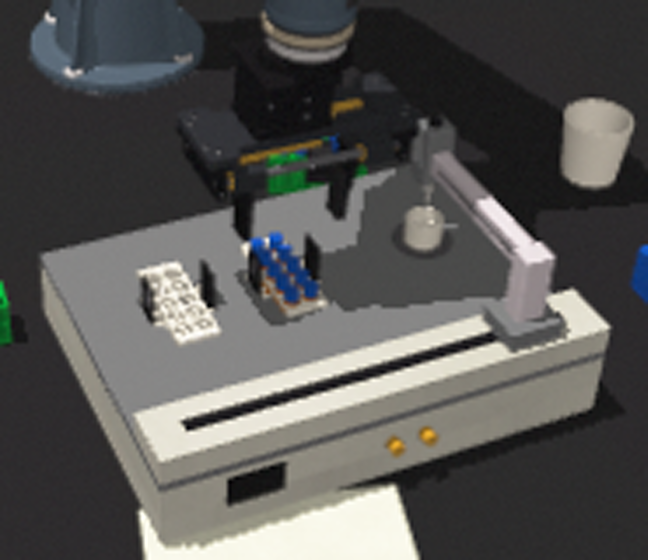

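apply_moves(
  steps=[
    {"x": -1,"y": -3,"z": -8,"spin": 0},
    {"x": 0,"y": -1,"z": -8,"spin": 0},
    {"x": 0,"y": 0,"z": -2,"spin": 0},
    {"x": 0,"y": 0,"z": 0,"spin": 0},
  ],
)

```text
time_s: 7.1
position: [0.5493, 0.034, 0.1244]
tcp_rot: [[-0.139, -0.014, -0.99], [0.99, -0.03, -0.138], [-0.028, -0.999, 0.018]]
force: [-0.2, 0.1, 0.1]
opening: 0.921
```

```bash
python3 look.py g;python3 -c "
from rig import read_state;s=read_state();print(s['position'],s['tcp_rot'])"
```

```text
7.1 local [-0.03905764 -0.01073187  0.12443015] heading 90.39547857152725 [-0.15917149  0.0919253   0.13026287] 80.10685293964441 0.18794262927516772
[0.54934415 0.03398591 0.12443015] [[-0.13862283 -0.01360296 -0.99025182]
 [ 0.98995572 -0.02994509 -0.13817003]
 [-0.02777365 -0.99945898  0.0176174 ]]
```

apply_moves(
  steps=[
    {"x": -1,"y": 0.5,"z": -12,"spin": 0},
    {"x": 0,"y": 0,"z": -12,"spin": 0},
    {"x": 0,"y": 0,"z": -9,"spin": 0},
    {"x": 0,"y": 0,"z": -2,"spin": 0},
    {"x": 0,"y": 0,"z": 0,"spin": 0},
  ],
)

```text
time_s: 7.6
position: [0.548, 0.0344, 0.086]
tcp_rot: [[-0.138, -0.014, -0.99], [0.99, -0.03, -0.138], [-0.028, -0.999, 0.018]]
force: [-0.0, -1.1, -0.9]
opening: 0.923
```

```bash
python3 look.py h scene wrist;python3 -c "
from rig import read_state;s=read_state();print(s['position'],s['tcp_rot'])"
```

```text
7.6 local [-0.04035983 -0.01010911  0.08598059] heading 90.37724291974357 [-0.0419204  -1.11138893 -0.86056597] 80.29845887046518 0.759037062604316
[0.54822612 0.03442855 0.08653189] [[-0.13822964 -0.01340922 -0.99030943]
 [ 0.99001202 -0.02986358 -0.13778376]
 [-0.02772661 -0.99946404  0.01740332]]
```

View pics/scene_h.png

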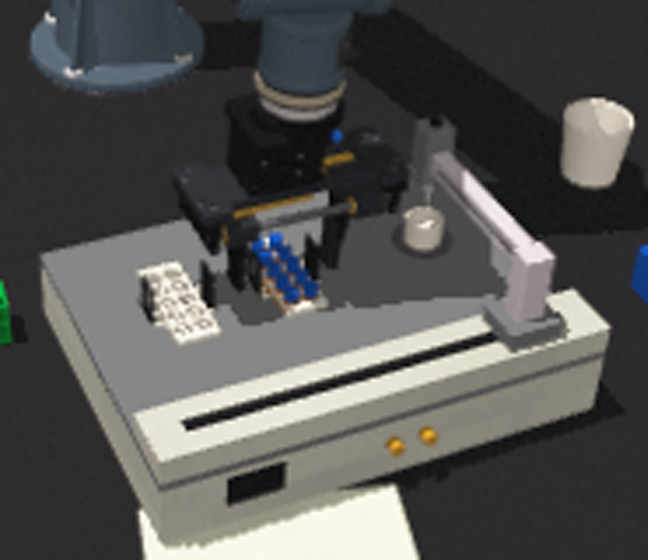

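View pics/wrist_h.png

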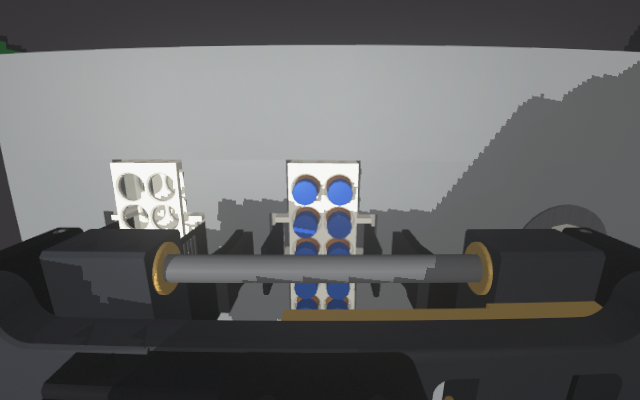

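The plates at x of about 273 and 372 px lie centred between the fingers. I'll close on the catches.

apply_moves(
  steps=[
    {"x": 0,"y": 0,"z": 0,"spin": 0},
    {"x": 0,"y": 0,"z": 0,"spin": 0},
    {"x": 0,"y": 0,"z": 0,"spin": 0},
    {"x": 0,"y": 0,"z": 0,"spin": 0},
    {"x": 0,"y": 0,"z": 0,"spin": 0},
  ],
  grip=36,
)

```text
time_s: 8.2
position: [0.5492, 0.0344, 0.0878]
tcp_rot: [[-0.138, -0.011, -0.99], [0.99, -0.03, -0.138], [-0.029, -0.999, 0.015]]
force: [0.5, 0.6, -1.2]
opening: 0.55
```

```bash
python3 look.py i wrist;python3 -c "
from rig import read_state;s=read_state();print(s['position'],s['tcp_rot'])"
```

```text
8.2 local [-0.03919453 -0.01033714  0.08783913] heading 90.37825259235075 [ 0.45612739  0.58737834 -1.24892258] 47.85393959795254 0.22566641444729452
[0.54922937 0.03436782 0.08803372] [[-0.13815419 -0.01050871 -0.99035498]
 [ 0.99000147 -0.03020867 -0.13778433]
 [-0.02846937 -0.99948837  0.01457709]]
```

View pics/wrist_i.png

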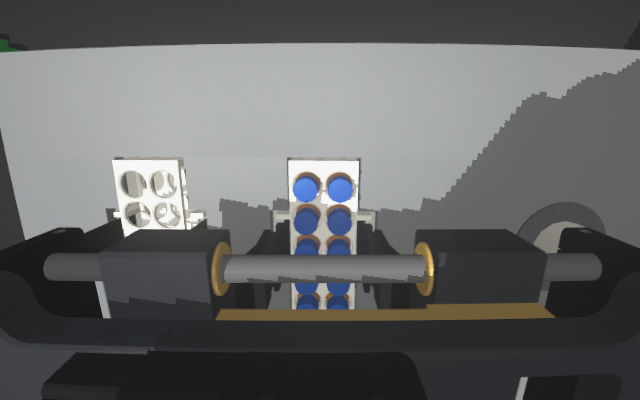

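apply_moves(
  steps=[
    {"x": 0,"y": 0,"z": -0.5,"spin": 0},
    {"x": 0,"y": 0,"z": -0.5,"spin": 0},
    {"x": 0,"y": 0,"z": 0,"spin": 0},
  ],
)

```text
time_s: 8.55
position: [0.5491, 0.0345, 0.0884]
tcp_rot: [[-0.138, -0.01, -0.99], [0.99, -0.03, -0.138], [-0.029, -0.999, 0.014]]
force: [-0.0, 0.3, -1.6]
opening: 0.499
```

apply_moves(
  steps=[
    {"x": 0,"y": 0,"z": -0.5,"spin": 0},
    {"x": 0,"y": 0,"z": 0,"spin": 0},
  ],
)

```text
time_s: 8.75
position: [0.5492, 0.0344, 0.0884]
tcp_rot: [[-0.138, -0.01, -0.99], [0.99, -0.03, -0.138], [-0.029, -0.999, 0.014]]
force: [-0.3, -1.2, 0.3]
opening: 0.497
```

```bash
python3 look.py j wrist scene
```

```text
8.75 local [-0.0391844  -0.01024782  0.08835304] heading 90.35365712830989 [-0.32432642 -1.24282745  0.34145846] 43.27870096209174 0.054064135105813683
```

View pics/wrist_j.png

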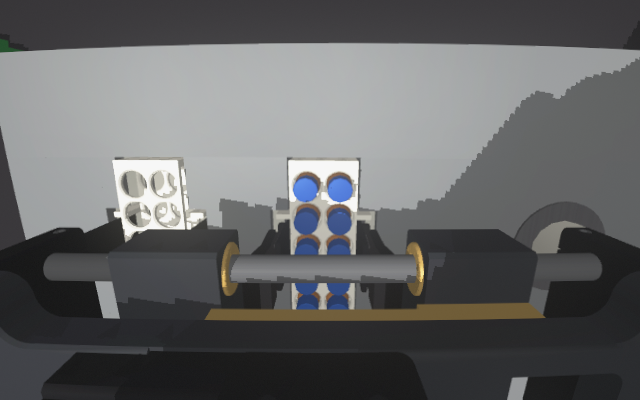

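View pics/scene_j.png

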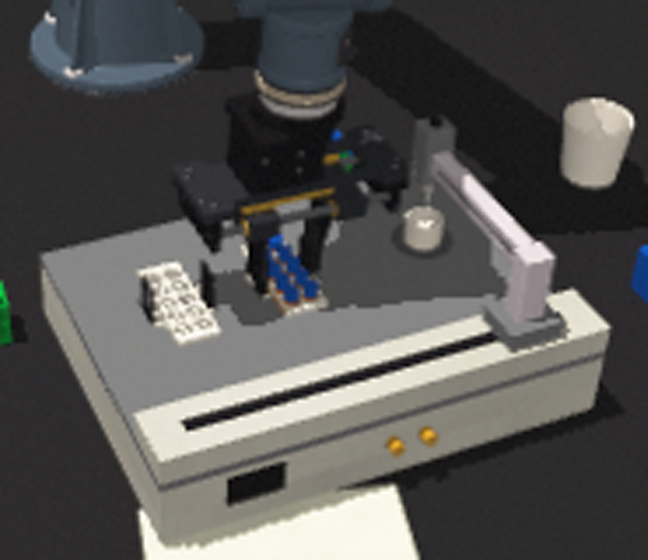

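The fingers have stopped at about 43 mm against a 36 mm command, so both catches are in. I'll lift slowly at first.

apply_moves(
  steps=[
    {"x": 0,"y": 0,"z": 4,"spin": 0},
    {"x": 0,"y": 0,"z": 5,"spin": 0},
    {"x": 0,"y": 0,"z": 6,"spin": 0},
  ],
)

```text
time_s: 9.15
position: [0.5477, 0.0347, 0.1018]
tcp_rot: [[-0.138, -0.014, -0.99], [0.99, -0.03, -0.138], [-0.027, -0.999, 0.018]]
force: [-0.0, 0.1, -3.2]
opening: 0.495
```

```bash
python3 look.py k wrist scene
```

```text
9.15 local [-0.04057082 -0.00983057  0.1018053 ] heading 90.35881529649697 [-0.01688683  0.12611831 -3.22702633] 43.054394149980354 7.858709160373094
```

View pics/wrist_k.png

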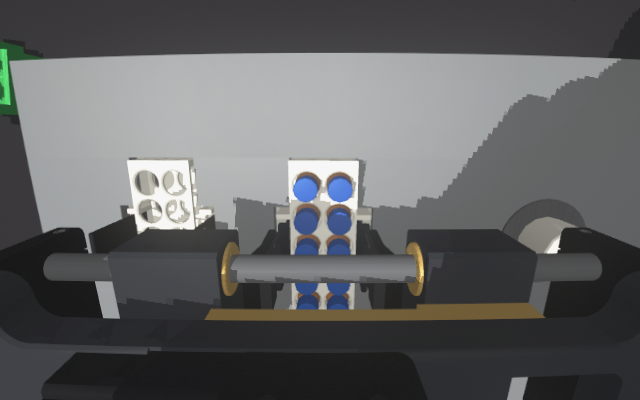

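View pics/scene_k.png

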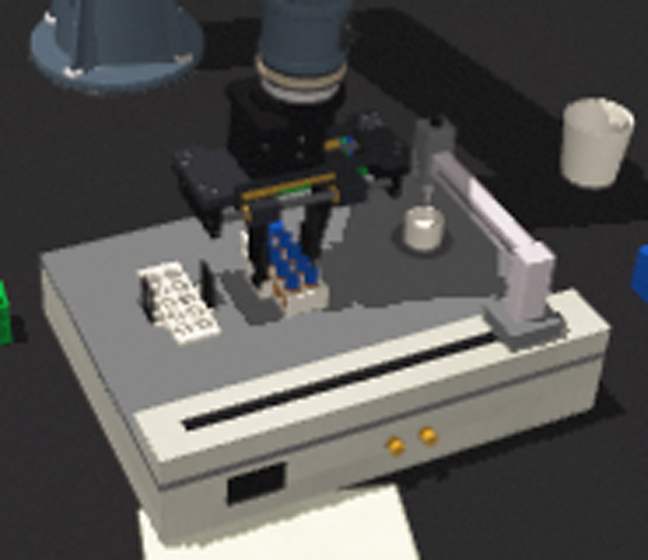

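The cassette comes up with the gripper; the weight reads about 3.2 N, within the given mass. I'll lift on.

apply_moves(
  steps=[
    {"x": 0,"y": 0,"z": 8,"spin": 0},
    {"x": 0,"y": 0,"z": 12,"spin": 0},
    {"x": 0,"y": 0,"z": 15,"spin": 0},
    {"x": 0,"y": 0,"z": 15,"spin": 0},
    {"x": 0,"y": 0,"z": 15,"spin": 0},
    {"x": 0,"y": 0,"z": 15,"spin": 0},
    {"x": 0,"y": 0,"z": 15,"spin": 0},
    {"x": 0,"y": 0,"z": 10,"spin": 0},
    {"x": 0,"y": 0,"z": 5,"spin": 0},
    {"x": 0,"y": 0,"z": 1,"spin": 0},
    {"x": 0,"y": 0,"z": 0,"spin": 0},
    {"x": 0,"y": 0,"z": 0,"spin": 0},
  ],
)

```text
time_s: 10.45
position: [0.5459, 0.0349, 0.2235]
tcp_rot: [[-0.138, -0.013, -0.99], [0.99, -0.03, -0.138], [-0.028, -0.999, 0.017]]
force: [-0.3, 1.1, -3.9]
opening: 0.498
```

```bash
python3 look.py l wrist scene top
```

```text
10.45 local [-0.04239361 -0.00933046  0.22345916] heading 90.3738725408196 [-0.30790836  1.07809822 -3.87946112] 43.35096495740902 0.4941329528767698
```

View pics/wrist_l.png

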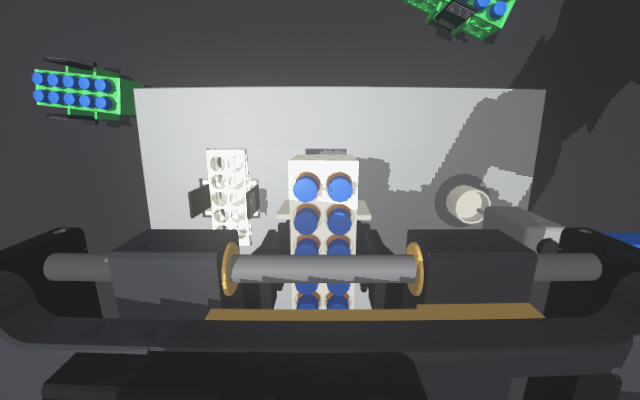

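View pics/scene_l.png

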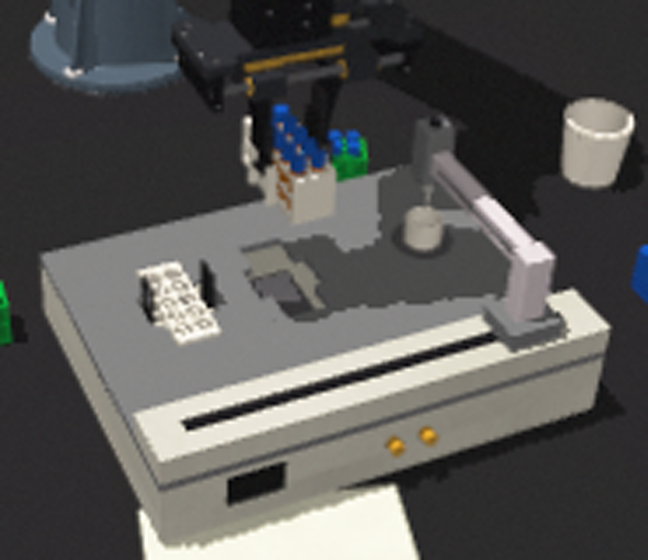

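The cassette hangs level about 95 mm above the deck, with the opening steady at 43 mm. The empty cassette is seated and the sampling arm still hangs over the cup. I'll hand in.

```bash
python3 -c "
from rig import job,read_state
s=read_state();print(s['position'],s['force'],s['opening'],abs(s['qvel']).max())
print(job.hand_in())"
```

```text
[0.54581379 0.03493185 0.22325313] [-0.71289926 -0.62881732 -3.17257788] 0.5008126333611902 0.1548205017714583
the job is handed in; nothing more can be done
None
```

The sampling arm is at its stop, and the cassette with the vials is out of its bay and held about 95 mm above the deck. The job was handed in at about 10.5 s, and no verdict was reported.

- **Sampling arm:** I slid it along by its beam until the force rose to about 20 N. Afterwards the needle drive measured 131 mm along the sampler, where the stop puts it at 130 mm. The last picture still shows it over the rinse cup.
- **Vial cassette:** I squeezed the catches of the white, blue-capped cassette in the y = -10 bay and lifted it straight up. At hand-in the arm was at rest and carried about 3.2 N, which fits the given mass.
- **The rest:** In the last pictures the empty cassette is still seated. The sample cup stands where it did in the scene view. I did not measure the bystanders again, and the bottle was out of frame in the last pictures I looked at, but nothing went near them.

Two readings did not match exactly:
- **Opening:** the fingers stopped at 43 mm, not the expected 46 mm over the squeezed plates. They stopped firmly short of the 36 mm I commanded, so I took the catches as fully in; their travel itself can't be read.
- **Tilt:** pushing against the stop left the tool tilted by about 0.03 rad, well under the 0.2 rad limit.

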